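# Wake the dartboard light with its spring treadle

## Robot

A 6-joint arm with a two-finger parallel gripper is mounted at the origin on the work surface. World frame = base frame: x ahead of the robot, y to its left, z up, the work surface at z = 0. Lengths are in m, angles in rad, forces in N, time in s.
With the tool pointing down it reaches from about 0.3 to 0.775 m from the base axis. Payload 14.6 kg.
Tool frame: the origin (TCP) lies midway between the tips of the shut fingers; the grasp point (between the pads) lies 19 mm behind it; z points along the fingers, y is the line along which they close (so a half turn about z gives the same grasp; the last joint's range is limited). The gripper opens to 94 mm and grips with 3 to 60 N. Pads are 16 mm wide; open, the fingers measure 119 mm over their backs; the gripper's body (75 mm by 177 mm) begins 78 mm behind the grasp point.
Start: joints at [-1.249, 0.3, 1.521, -0, 1.321, -0.067], TCP at [0.208, -0.509, 0.205] pointing down, gripper open.
Joint ranges: [-3.03, 3.03], [-0.79, 2.21], [0.23, 2.52], [-1.04, 4.18], [0, 3.07], [-2.55, 2.55]. Speed limits (rad/s): [2.22, 2.22, 2.57, 3.14, 3.14, 3.14].

## Interface

Orientations are given as [roll, pitch, yaw] about the fixed x, y, z axes, in that order (R = Rz(yaw) Ry(pitch) Rx(roll)).
In Python, from station import ctrl gives the robot as it stands. The module is installed in compiled form; this text tells all that it offers.
- The arm moves only by the tool servo_tool, never from a script. Its argument "plan" is a list of rows, each a list of 7 numbers: the opening in per cent of the stroke, from 0 (shut) to 100 (fully open), then the shift along the tool's x, y, z in m, then the turn, a rotation vector about the tool's x, y, z in rad. A call has exactly 8 rows; each row shifts and turns the commanded pose from where the row before left it, along the tool's axes as they then stand; what a row does not reach is not made up. A row lasts 1/8 s, in which the tool goes at most 62.5 mm and 10.7 degrees, less where a joint would pass 70% of its speed; a pose out of reach is approached as far as the arm can. A call with a gripper value outside its range is refused whole. The fingers move at their own pace and stop on an object; "force" is the grip in N (left out, the last holds). Time passes only in rows, so rows that do not move let the fingers close, or fill a call up. It gives the time, the measured TCP pose, the force, the opening and the grip force at its end, in the units of the state.
- ctrl.get_obs(): the state, without advancing time (a new reading comes with each control period).
- ctrl.camera(name): name is "side" or "top"; returns a dict with "pixels" (480x640x3 uint8, red, green, blue), "z_map" (480x640 float32, m along the optical axis (not along the pixel's ray), 0 where there is no reading), "mtx" (3x3 intrinsics, pixels), "dist" ([k1, k2, p1, p2, k3] as OpenCV has them; the pictures are not rectified), "pose" (4x4, takes a point from camera to world coordinates). Camera axes: x right, y up, looking along -z (the intrinsics and any distortion apply to the point x, -y, -z); pixel columns grow to the right and rows downward; lengths in m; the calibration is good to about 2 mm. A picture is of the moment at which its call begins.
- ctrl.hand_in(): hands the job in; it is judged then, once.
The state is a dict: "time_s": time; "qpos": joint angles; "joint_vel": joint speeds; "tau": joint torques, N m; "ee_pos": TCP position; "eef_rot": TCP orientation; "force": force on the tool from outside, world axes, zero at the start; "moment": the same for the moment, N m; "grip_width": finger opening in m; "grip_force": force on a finger pad.
Only numpy, scipy, OpenCV 4.12 (cv2) and the standard library are available. Lean on these libraries where they do the work, as an engineer would, in place of code of your own. Each camera call takes 0.05 s, during which the arm holds its last target. There are 200 camera calls.

## Task

Switch on the board light: press the wide, ribbed treadle on the marble ledge all the way down to its stop, keep it down for about a second, then let it spring back up and move clear. Do not work the narrow smooth treadle, which rings the bell for the bar, and do not knock or shift the green bottle.

Things in the scene. Friction and masses are not known exactly. Their poses are not given: they have to be found in the camera images.
- light_treadle (a joint): Hinge of the wide, ribbed treadle, rad: 0 = raised at rest, 0.35 = on its stop; springs back when let go (at light_press about 3 N to start, 9 N at the stop). Dark wood tread 90 mm wide, 130 long, five brass cross ribs 1.2 mm high, on a fixed brass foot plate 160 x 120 x 8. Hinge axis 26 mm above the ledge; the free end, about 75 mm up at rest, faces the robot, turned up to 25 degrees.
- light_press (a point): Good place to press the wide treadle: top surface of the tread, mid-width, 30 mm from the free edge, 100 mm from the hinge axis. It moves with the tread: 65 mm above the ledge at rest, 31 mm when down, and about 8 mm (horizontally) away from the hinge on the way. x axis along the tread towards the hinge, y across it, z out of the top surface.
- bell_press (a point): The matching point on the narrow bell treadle, to be left alone: same mechanism, heights and materials, same axes, but its tread is only 36 mm wide and smooth, on a foot plate 160 x 66 mm. The two treadles lie side by side, either one on the left, centres at least 300 mm apart.
- bottle: Green glass bottle, upright and loose beyond the treadles, 66 mm in diameter, 230 tall. Origin at the centre of its underside, z up. Also there, of no concern: a wooden scoring block 220 x 60 x 24 mm with pegs 18 mm high between the treadles, and a flat tin of darts 190 x 100 x 22 mm far to the left.
Not all that is in view belongs to the job. What is shaped like the part that bears light_treadle but blue or red is not meant.

How it is judged:
By the outcome, as a careful person would: the job done as asked, in the order asked, and still so for the second after the job is handed in, with the robot touching nothing.
It also fails if it takes over 32 s, if anything falls off the work surface, if the arm or the gripper's body presses on something with over 40 N, if the wrist force passes 120 N, or if a joint passes its speed limit or range.

## Working session

There is one attempt and no reset: what is moved stays moved. The work goes in short steps, Python scripts to look and compute and a tool call to move; the robot and the scene stay as the last step left them, time stands still between calls to the robot, and variables do not carry over. Pictures are saved under pics/ and viewed, at most 10 in all, crops included, and the job is handed in when it is done.

Besides the shell and the picture viewer there is one more tool, called after "Emit:" as name(argument=value, ...), one argument or row to a line, values as JSON. servo_tool: Moves the arm, as the interface text tells. Its arguments: {"type":"object","properties":{"plan":{"type":"array","items":{"type":"array","items":{"type":"number"}}},"force":{"type":"number"}},"required":["plan"]}

```bash
mkdir -p pics; python3 - <<'E'
from station import ctrl
import cv2,numpy as np,pickle
for n in("top","side"):
    c=ctrl.camera(n);pickle.dump(c,open(n+".pkl","wb"));cv2.imwrite(f"pics/{n}1.png",c["pixels"][...,::-1])
    print(n,c["mtx"].round(1).tolist(),np.round(c["dist"],3),c["pose"].round(3).tolist(),(c["z_map"]>0).mean())
o=ctrl.get_obs();print({k:np.round(v,3) for k,v in o.items()})
E
```

```text
top [[540.9, 0.0, 314.8], [0.0, 540.9, 239.0], [0.0, 0.0, 1.0]] [-0.156  0.     0.     0.     0.   ] [[-0.0, 0.991, -0.133, 0.394], [-1.0, 0.0, 0.006, 0.098], [0.006, 0.133, 0.991, 1.099], [0.0, 0.0, 0.0, 1.0]] 0.995859375
side [[601.9, 0.0, 317.2], [0.0, 601.9, 235.0], [0.0, 0.0, 1.0]] [-0.132  0.     0.     0.     0.   ] [[-0.98, 0.141, -0.14, 0.332], [-0.199, -0.721, 0.664, 0.886], [-0.007, 0.679, 0.734, 0.958], [0.0, 0.0, 0.0, 1.0]] 0.9959407552083334
{'time_s': np.float64(0.1), 'qpos': array([-1.249,  0.3  ,  1.522, -0.   ,  1.321, -0.067]), 'joint_vel': array([-0.   , -0.   , -0.003, -0.   , -0.001, -0.   ]), 'tau': array([ 2.0000e-03, -5.3264e+01, -3.5328e+01,  7.1000e-02,  2.3000e-02,
       -0.0000e+00]), 'ee_pos': array([ 0.208, -0.509,  0.205]), 'eef_rot': array([-3.141, -0.   ,  0.389]), 'force': array([ 0.499, -0.281, -0.511]), 'moment': array([0.022, 0.01 , 0.019]), 'grip_force': np.float64(0.0), 'grip_width': np.float64(0.094)}
```

View pics/top1.png

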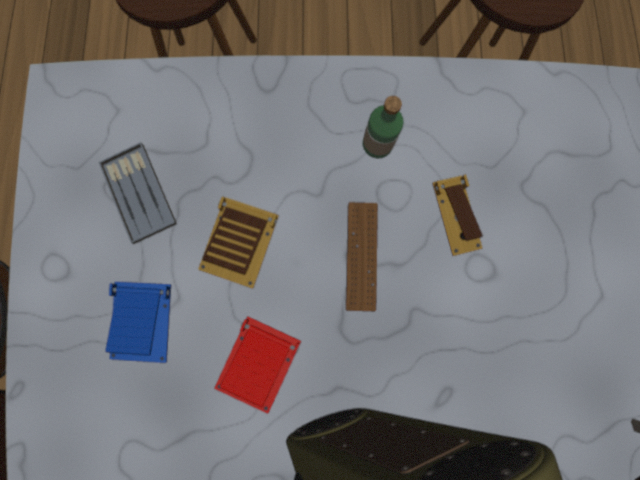

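View pics/side1.png

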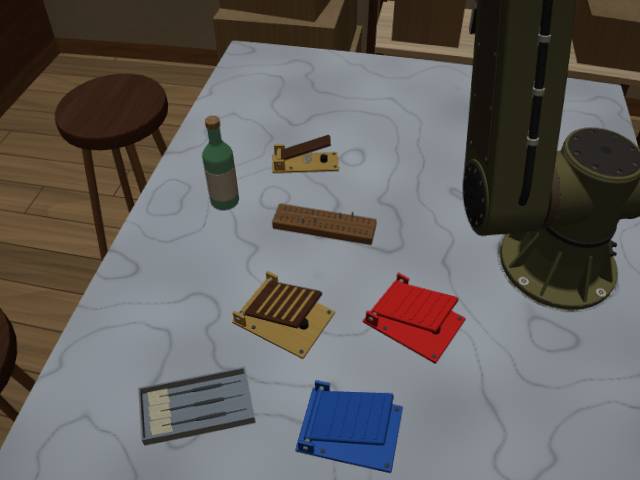

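The top view shows the wide ribbed brown and brass treadle at (237,240). The narrow smooth brown one, the bell, is at (463,212), and the bottle is at (383,130). The red (258,365) and blue (139,320) treadles are decoys. The one meant is at (237,240), because it is dark wood, wide, with five brass ribs. Next I'll confirm it in one enlarged crop and measure it.

```bash
cat > h.py <<'E'
import cv2,numpy as np
def ray(c,uv):
    n=cv2.undistortPoints(np.float64(uv).reshape(-1,1,2),c["mtx"],np.float64(c["dist"])).reshape(-1,2)
    d=np.c_[n[:,0],-n[:,1],-np.ones(len(n))]
    return c["pose"][:3,3],d@c["pose"][:3,:3].T      # d scaled to unit optical depth
def meet(a,ua,b,ub):
    p,d=ray(a,ua);q,e=ray(b,ub);out=[]
    for x,y in zip(d,e):
        s=np.linalg.lstsq(np.c_[x,-y],q-p,rcond=None)[0]
        out.append(np.r_[(p+s[0]*x+q+s[1]*y)/2,np.linalg.norm(p+s[0]*x-q-s[1]*y)])
    return np.array(out)
def plane(c,uv,z):
    p,d=ray(c,uv);return p+d*((z-p[2])/d[:,2])[:,None]
def depth(c,uv):
    p,d=ray(c,uv);u=np.int32(np.round(uv));return p+d*c["z_map"][u[:,1],u[:,0]][:,None]
E
python3 - <<'E'
import pickle
from h import *
ims=[]
for n,(x,y,w,h) in dict(top=(190,190,100,100),side=(225,265,120,100)).items():
    c=pickle.load(open(n+".pkl","rb"));im=c["pixels"][...,::-1]
    roi=im[y:y+h,x:x+w];ims.append(cv2.resize(roi,(400 if n=="side" else 400,400 if n=="top" else 333),interpolation=cv2.INTER_CUBIC))
    ims[-1]=cv2.copyMakeBorder(ims[-1],0,400-ims[-1].shape[0],0,0,cv2.BORDER_CONSTANT)
    hsv=cv2.cvtColor(np.ascontiguousarray(im),cv2.COLOR_BGR2HSV)
    m=np.zeros(im.shape[:2],np.uint8);m[y:y+h,x:x+w]=(hsv[y:y+h,x:x+w,2]<95)*255
    m=cv2.morphologyEx(m,cv2.MORPH_CLOSE,np.ones((9,9)))
    m=cv2.morphologyEx(m,cv2.MORPH_OPEN,np.ones((11,11)))
    k=max(cv2.findContours(m,0,2)[0],key=cv2.contourArea)
    print(n,cv2.contourArea(k),cv2.boxPoints(cv2.minAreaRect(k)).round(1).tolist(),cv2.approxPolyDP(k,4,True).reshape(-1,2).tolist())
    uv=np.argwhere(cv2.erode(m,np.ones((5,5)))>0)[:,::-1].astype(float);P=depth(c,uv)
    print(P.mean(0).round(4),P.min(0).round(3),P.max(0).round(3))
    A=np.linalg.lstsq(np.c_[P[:,:2],np.ones(len(P))],P[:,2],rcond=None)[0];print("plane z=",A.round(4), "res",np.std(P[:,:2]@A[:2]+A[2]-P[:,2]).round(4))
cv2.imwrite("pics/crop1.png",np.hstack(ims))
E
```

```text
top 2631.5 [[201.0, 262.0], [220.10000610351562, 204.6999969482422], [272.0, 222.0], [252.89999389648438, 279.29998779296875]] [[220, 208], [204, 263], [246, 271], [260, 236], [268, 234], [268, 221]]
[0.5327 0.247  0.0568] [0.394 0.098 0.004] [0.601 0.301 1.099]
plane z= [-0.7452 -0.4178  0.557 ] res 0.0448
side 2593.0 [[233.0, 277.0], [317.0, 277.0], [317.0, 329.0], [233.0, 329.0]] [[233, 313], [233, 323], [255, 329], [256, 319], [307, 327], [317, 290], [266, 277], [265, 287], [247, 310]]
[0.5371 0.2606 0.0595] [0.332 0.174 0.006] [0.622 0.886 0.958]
plane z= [-0.5246  1.0231  0.0746] res 0.0302
```

View pics/crop1.png

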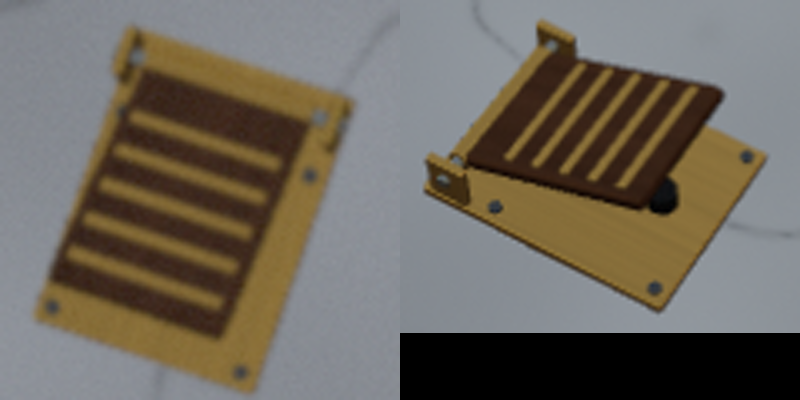

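The crop confirms it: a dark wood tread with five brass ribs. In the left panel the free edge faces the robot, running (50,280) to (222,337) in crop pixels. In the right panel the free end is raised, with corners at (643,205) and (722,92). Next I'll triangulate the corners and rib ends.

```bash
python3 - <<'E'
import pickle
from h import *
t,s=[pickle.load(open(n+".pkl","rb")) for n in("top","side")]
T=np.array([(50,280),(222,337),(68,253),(223,304),(132,117),(280,165)])
S=np.array([(243,205),(321,92),(220,186),(295,88),(108,157),(182,66)])
ut=(T+.5)/4-.5+[190,190]; us=(S+.5)*.3-.5+[225,265]
X=meet(t,ut,s,us);print(X.round(4))
print("widths",np.linalg.norm(X[0]-X[1],axis=0)[...,None][:1],np.linalg.norm(X[0,:3]-X[1,:3]),np.linalg.norm(X[2,:3]-X[3,:3]),np.linalg.norm(X[4,:3]-X[5,:3]))
f=X[:2,:3].mean(0);r1=X[4:,:3].mean(0);r5=X[2:4,:3].mean(0)
d=r1-r5;d/=np.linalg.norm(d);print("dir",d.round(3),"yaw",np.degrees(np.arctan2(d[1],d[0])),"pitch",np.degrees(np.arcsin(d[2])), "r15",np.linalg.norm(r1-r5))
w=X[[0,2,4],:3]-X[[1,3,5],:3];print("yaw from ribs",np.degrees(np.arctan2(-w[:,0],w[:,1])))
print("press from free edge",f+.03*d,"rib mids",r5,r1)
for c,u in((t,ut),(s,us)):print(depth(c,(u[2:4].mean(0)[None])).round(4),depth(c,(u[4:].mean(0)[None])).round(4),plane(c,u[:2],.075).mean(0).round(4))
# bell, bottle rough
print("bell",depth(t,np.array([[463.,212]])),"bottle",depth(t,np.array([[380.,150]])))
E
```

```text
[[4.918e-01 3.073e-01 7.320e-02 0.000e+00]
 [4.656e-01 2.244e-01 7.130e-02 1.400e-03]
 [5.054e-01 2.987e-01 7.450e-02 1.600e-03]
 [4.808e-01 2.241e-01 7.080e-02 4.000e-04]
 [5.762e-01 2.739e-01 4.720e-02 1.700e-03]
 [5.525e-01 2.004e-01 4.300e-02 1.100e-03]]
widths [0.08701861] 0.08700728612152203 0.07864954582658275 0.07733440506974304
dir [ 0.889 -0.303 -0.344] yaw -18.817149312063574 pitch -20.14435155958249 r15 0.08011486968578507
yaw from ribs [-17.53171601 -18.21444478 -17.85251762]
press from free edge [0.50532122 0.25674491 0.06190397] rib mids [0.49312743 0.26141989 0.0726844 ] [0.56432152 0.23715966 0.04509392]
[[0.4927 0.2613 0.0722]] [[0.5634 0.2368 0.0466]] [0.4781 0.2654 0.075 ]
[[0.4938 0.2624 0.0729]] [[0.5648 0.2391 0.0468]] [0.4786 0.2678 0.075 ]
bell [[ 0.58786004 -0.20248665  0.05832936]] bottle [[ 0.71097184 -0.03805378  0.06626081]]
```

All the checks agree. The tread is 87–90 mm wide, its yaw is about -18° (within 25), the pitch is about 20° and the ribs stand at 45–73 mm. That puts the press point at about (0.505, 0.2575, 0.065), 0.57 m from the base and so within reach. I'll shut the gripper and travel high.

Emit:
servo_tool(
  plan=[
    [0,0.0353,-0.0373,0,0,0,0],
    [0,0.0353,-0.0373,0,0,0,0],
    [0,0.0353,-0.0373,0,0,0,0],
    [0,0.0353,-0.0373,0,0,0,0],
    [0,0.0353,-0.0373,0,0,0,0],
    [0,0.0353,-0.0373,0,0,0,0],
    [0,0.0353,-0.0373,0,0,0,0],
    [0,0.0353,-0.0373,0,0,0,0],
  ],
  force=20,
)

```text
time_s: 1.1
ee_pos: [0.3569, -0.1241, 0.2054]
eef_rot: [3.141, -0.0, 0.389]
force: [-0.2, -0.6, 0.4]
grip_width: 0.0176
grip_force: 0.0
```

Emit:
servo_tool(
  plan=[
    [0,0.0353,-0.0373,0,0,0,0],
    [0,0.0353,-0.0373,0,0,0,0],
    [0,0.0353,-0.0373,0,0,0,0],
    [0,0.0353,-0.0373,0,0,0,0],
    [0,0.0353,-0.0373,0,0,0,0],
    [0,0.0353,-0.0373,0,0,0,0],
    [0,0.0353,-0.0373,0,0,0,0],
    [0,0.0353,-0.0373,0,0,0,0],
  ],
)

```text
time_s: 2.1
ee_pos: [0.5052, 0.2591, 0.2051]
eef_rot: [3.142, 0.001, 0.389]
force: [-0.0, -0.6, 0.0]
grip_width: 0.0
grip_force: 0.0
```

Emit:
servo_tool(
  plan=[
    [0,0,0,0,0,0,0.1],
    [0,0,0,0,0,0,0.1],
    [0,0,0,0,0,0,0.1],
    [0,0,0,0,0,0,0.1],
    [0,0,0,0,0,0,0.1],
    [0,0,0,0,0,0,0.1],
    [0,0,0,0,0,0,0.1],
    [0,0,0,0,0,0,0],
  ],
)

```text
time_s: 3.1
ee_pos: [0.5048, 0.2574, 0.2052]
eef_rot: [3.141, 0.0, -0.311]
force: [-0.4, 0.4, -0.2]
grip_width: 0.0004
grip_force: 0.0
```

Emit:
servo_tool(
  plan=[
    [0,0,0,0.015,0,0,0],
    [0,0,0,0.015,0,0,0],
    [0,0,0,0.015,0,0,0],
    [0,0,0,0.015,0,0,0],
    [0,0,0,0.015,0,0,0],
    [0,0,0,0.015,0,0,0],
    [0,0,0,0.015,0,0,0],
    [0,0,0,0.015,0,0,0],
  ],
)

```text
time_s: 4.1
ee_pos: [0.5049, 0.2574, 0.0845]
eef_rot: [-3.142, -0.0, -0.311]
force: [-0.3, 0.1, -0.2]
grip_width: 0.0004
grip_force: 0.0
```

```bash
python3 - <<'E'
from station import ctrl
import cv2
c=ctrl.camera("side")["pixels"][...,::-1]
cv2.imwrite("pics/side2.png",cv2.resize(c[190:370,200:400],None,fx=3,fy=3,interpolation=2))
print(ctrl.get_obs()["qpos"].round(3),ctrl.get_obs()["force"].round(1))
E
```

```text
[ 0.407  0.465  1.597 -0.     1.082  2.289] [-0.4 -0.1 -1.7]
```

View pics/side2.png

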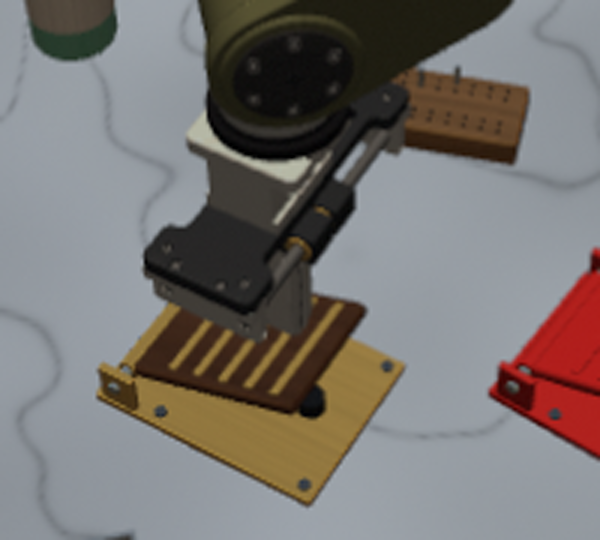

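The crop shows the shut fingertips at about (265,335), over mid-width of the wide tread between ribs 4 and 5, clear of everything else. Now I'll press, following the tread's arc.

Emit:
servo_tool(
  plan=[
    [0,0,0,0.008,0,0,0],
    [0,0,0,0.008,0,0,0],
    [0,-0.001,0,0.006,0,0,0],
    [0,-0.0015,0,0.006,0,0,0],
    [0,-0.0015,0,0.006,0,0,0],
    [0,-0.0015,0,0.006,0,0,0],
    [0,-0.0015,0,0.005,0,0,0],
    [0,-0.001,0,0.004,0,0,0],
  ],
)

```text
time_s: 5.15
ee_pos: [0.4983, 0.2599, 0.0369]
eef_rot: [-3.14, -0.003, -0.311]
force: [3.7, -3.0, 6.4]
grip_width: 0.0006
grip_force: 3.4
```

Emit:
servo_tool(
  plan=[
    [0,0,0,0.001,0,0,0],
    [0,0,0,0.001,0,0,0],
    [0,0,0,0.001,0,0,0],
    [0,0,0,0.001,0,0,0],
    [0,0,0,0.001,0,0,0],
    [0,0,0,0.0005,0,0,0],
    [0,0,0,0.0005,0,0,0],
    [0,0,0,0,0,0,0],
  ],
)

```text
time_s: 6.15
ee_pos: [0.498, 0.26, 0.0312]
eef_rot: [-3.14, -0.002, -0.311]
force: [0.3, -1.4, 8.7]
grip_width: 0.0005
grip_force: 4.4
```

Emit:
servo_tool(
  plan=[
    [0,0,0,0.001,0,0,0],
    [0,0,0,0.001,0,0,0],
    [0,0,0,0.0005,0,0,0],
    [0,0,0,0.0005,0,0,0],
    [0,0,0,0,0,0,0],
    [0,0,0,0,0,0,0],
    [0,0,0,0,0,0,0],
    [0,0,0,0,0,0,0],
  ],
)

```text
time_s: 7.15
ee_pos: [0.4981, 0.2601, 0.0303]
eef_rot: [-3.14, -0.002, -0.311]
force: [-11.3, -7.2, 34.9]
grip_width: 0.0002
grip_force: 17.4
```

The force jumped from 9 to 35 N with the tip stalled at 30 mm, so the treadle is on its stop. I'll hold briefly, then release along the same arc.

Emit:
servo_tool(
  plan=[
    [0,0,0,0,0,0,0],
    [0,0,0,0,0,0,0],
    [0,0,0,0,0,0,0],
    [0,0,0,-0.004,0,0,0],
    [0,0.001,0,-0.005,0,0,0],
    [0,0.0015,0,-0.006,0,0,0],
    [0,0.0015,0,-0.006,0,0,0],
    [0,0.0015,0,-0.006,0,0,0],
  ],
)

```text
time_s: 8.15
ee_pos: [0.5025, 0.2584, 0.0548]
eef_rot: [-3.141, -0.0, -0.311]
force: [-2.1, 0.3, 4.3]
grip_width: 0.0005
grip_force: 2.1
```

Emit:
servo_tool(
  plan=[
    [0,0.0015,0,-0.006,0,0,0],
    [0,0.001,0,-0.007,0,0,0],
    [0,0,0,-0.01,0,0,0],
    [0,0,0,-0.02,0,0,0],
    [0,0,0,-0.03,0,0,0],
    [0,0,0,-0.03,0,0,0],
    [0,0,0,-0.03,0,0,0],
    [0,0,0,0,0,0,0],
  ],
)

```text
time_s: 9.15
ee_pos: [0.5055, 0.2577, 0.1896]
eef_rot: [-3.139, -0.003, -0.311]
force: [0.1, -0.1, -1.1]
grip_width: 0.0005
grip_force: 0.0
```

```bash
python3 - <<'E'
from station import ctrl
import cv2
c=ctrl.camera("side")["pixels"][...,::-1];cv2.imwrite("pics/side3.png",c)
o=ctrl.get_obs();print(o["force"].round(1),abs(o["joint_vel"]).max())
E
```

```text
[-0.9  0.1 -0.4] 0.02931552219489388
```

View pics/side3.png

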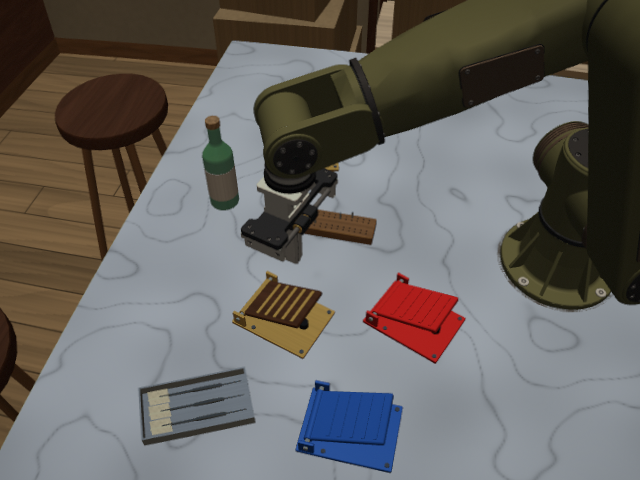

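The wide treadle at (283,303) is back up, the bottle at (220,170) hasn't moved, and the gripper is well clear at (275,235) with zero force. I'll hand in.

```bash
python3 -c "
from station import ctrl
print(ctrl.hand_in())"
```

```text
the job is handed in; nothing more can be done
None
```

I pressed the wide ribbed treadle to its stop, held it for about a second and released it; it sprang back up, the bell treadle and bottle were left alone, and the job is handed in (no verdict returned).

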